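Set out the lidded containers by height on the serving board

ROBOT

A 6-joint arm with a two-finger parallel gripper is mounted at the origin on a cart in front of the work surface, level with it; the furniture and walls round the work are solid. World frame = base frame: x ahead of the robot, y to its left, z up, the work surface at z = 0. Lengths are in m, angles in rad, forces in N, time in s.
With the tool pointing down it reaches from about 0.25 to 0.725 m from the base axis. Payload 4 kg.
Tool frame: the origin (TCP) lies at the very end of the fingers, on their centre line; the grasp point (between the pads) lies 19 mm behind it; z points along the fingers, y is the line along which they close (so a half turn about z gives the same grasp; the last joint's range is limited). The gripper opens to 85 mm and grips with 20 to 120 N. Pads are 22 mm wide; open, the fingers measure 114 mm over their backs; the gripper's body (76 mm by 85 mm) begins 54 mm behind the grasp point. The pads swing forward as they close: fully open they stand 13 mm farther back than shut.
Start: joints at [1.303, 0.241, 0.005, 1.335, 0, 1.571], TCP at [0.132, 0.482, 0.231] pointing down, gripper open.
Joint ranges: [-2.72, 2.72], [-1.05, 1.87], [-1.09, 1.28], [-1.99, 2.15], [-1.42, 1.44], [-3.14, 3.14]. Speed limits (rad/s): [2.79, 2.79, 3.14, 3.14, 3.14, 3.14].

INTERFACE

Orientations are given as a unit quaternion [x, y, z, w].
In Python, from station import bot, viewer, spotter gives the robot as it stands.
- The arm moves only by the tool play_rows, never from a script. Its argument "increments" is a list of rows, each a list of 3 entries, a list of its own where there are three numbers: the turn, a rotation vector about the tool's x, y, z in units of 45 degrees (1.0 is 45 degrees), then the shift along the tool's x, y, z in units of 0.5 m (1.0 is 0.5 m), then the opening, from -1 (shut) to 1 (fully open). A call has 1 to 12 rows; each row shifts and turns the commanded pose from where the row before left it, along the tool's axes as they then stand; what a row does not reach is not made up. A row lasts 1/10 s, in which the tool goes at most 50 mm and 8.59 degrees, less where a joint would pass 70% of its speed; a pose out of reach is approached as far as the arm can. A call with a number of a shift or a turn outside -1 to 1 is refused whole. A call with a gripper value outside its range is refused whole. The fingers move at their own pace and stop on an object; "squeeze" is the grip in N (left out, the last holds). Time passes only in rows, so rows that do not move let the fingers close. It gives the time, the measured TCP pose, the force, the opening and the grip force at its end, in the units of the state.
- bot.state(): the state, without advancing time (a new reading comes with each control period).
- viewer.capture(name): name is "scene" or "top" or "wrist"; returns (picture, depth): 420x560x3 uint8, red, green, blue; 420x560 float32, m along the optical axis (not along the pixel's ray), 0 where there is no reading.
- viewer.get_calibration(name): a dict with "vfov" (degrees; the focal length in pixels is half the picture's height over the tangent of half this angle, whatever the lens; pixels are square), "cx", "cy" (the principal point, pixels), "R" (3x3) and "t" (3): a world point X has camera coordinates R X + t. Camera axes: x right, y down, z forward; pixel columns grow to the right and rows downward; lengths in m; the calibration is good to about 2 mm. A picture is of the moment at which its call begins: read the wrist's pose just before it. get_calibration takes no time and is no camera call; for the wrist camera it gives the pose at the moment of the call.
- bot.hand_in(): hands the job in; it is judged then, once.
Trained networks look in the newest picture that a camera, given by its name, has taken for a name from the list of things; names that differ only in an ending like _2 or _b are one class to them, and where a whole thing is asked for, a point or a joint stands for the part that bears it (a point fixed in the world has none). Each returns a list of dicts, best first, with "p" (0 to 1); they miss things now and then, are a little off and sometimes report something else, mostly with a low value. They report only what shows in the picture. A call takes as long as a camera call. They do not tell look-alikes from the thing itself.
- spotter.search_frame(camera, label): "at" ([x, y, z] in m, in world coordinates, good to about 4 mm: the middle of the surface that is visible of it).
- spotter.cut_out(camera, label): "pixels" (420x560 bool, what is visible of it).
The state is a dict: "time": time; "q": joint angles; "qvel": joint speeds; "joint_torque": joint torques, N m; "ee_pos": TCP position; "orientation": TCP orientation; "contact_force": force on the tool from outside, world axes, zero at the start; "torque": the same for the moment, N m; "opening": finger opening in m; "grip_force": force on a finger pad.
Only numpy, scipy, OpenCV 4.12 (cv2) and the standard library are available. Lean on these libraries where they do the work, as an engineer would, in place of code of your own. Each camera call takes 0.05 s, during which the arm holds its last target. There are 200 camera calls.

TASK

Set the three round containers with lids (the low pot, the spice jar and the bottle) upright into the three recesses of the wooden serving board, one in each, in order of height: the lowest in the recess next to the board's handle, the tallest in the recess farthest from the handle. Leave the open candle glass and the open cup where they are, keep the containers upright as you carry them, and let go of everything.

Things in the scene. Friction and masses are not known exactly. Their poses are not given: they have to be found in the camera images.
- board: Fixed pale wooden paddle board, any yaw. Plate 285x100 mm, 14 mm thick; handle 36 mm wide juts 55 mm from one end (340 mm in all). Origin: underside, mid length; x towards the handle, z up. Three round cork-lined recesses 83 mm across, 7 mm deep (floor at z 7 mm), at y = 0: next to the handle x = +0.0675, middle x = -0.0275, far end x = -0.1225 m.
- pot: Low round pot with a cream lid: 63 mm across, 34 mm high, straight sides. Loose, about 80 g. Origin at the centre of its underside, z up.
- jar: Round spice jar with a screw lid: 46 mm across (lid 45 mm, the top 20 mm), 106 mm high. Loose, about 110 g. Origin at the centre of its underside, z up.
- bottle: Small clear bottle with a screw cap: body 58 mm across, narrowing upwards to a thin neck, cap 31 mm across (the top 14 mm), 178 mm high in all; it can be carried by the cap. Loose, about 180 g. Origin at the centre of its underside, z up.
- cup: Open low coffee cup with a side handle, green and white, 64 x 88 mm over the handle, 49 mm high. Bystander: to be left where it is. Loose. Origin at its underside, z up, the handle towards -y.
- candle: Candle in an open clear glass with no lid, 76 mm across, 90 mm high. Bystander: to be left where it is. Loose. Origin at the centre of its underside, z up.
Mind the look-alikes: they are no part of the job. Leave any orange or purple look-alike of the bottle alone.

How it is judged:
By the outcome, as a careful person would: the job done as asked, in the order asked, and still so for the second after the job is handed in, with the robot touching nothing.
It also fails if it takes over 88 s, if anything falls off the work surface, if the arm or the gripper's body presses on something with over 40 N, if the wrist force passes 120 N, or if a joint passes its speed limit or range.

## Working session

There is one attempt and no reset: what is moved stays moved. The work goes in short steps, Python scripts to look and compute and a tool call to move; the robot and the scene stay as the last step left them, time stands still between calls to the robot, and variables do not carry over. Pictures are saved under pics/ and viewed, at most 14 in all, crops included, and the job is handed in when it is done.

Besides the shell and the picture viewer there is one more tool, called as a command line: name --argument value ..., lists and objects as JSON in quotes. play_rows: Moves the arm, as the interface text tells. Shifts and turns lie within -1 to 1; 1 stands for 0.5 m of shift or 45 degrees of turn. Its arguments: {"type":"object","properties":{"increments":{"type":"array","items":{"type":"array"}},"squeeze":{"type":"number"}},"required":["increments"]}

```bash
mkdir -p pics; ls
cat > h.py <<'E'
import numpy as np, cv2
from station import bot, viewer, spotter
def cap(n,save=None):
    K=viewer.get_calibration(n); im,d=viewer.capture(n)
    if save: cv2.imwrite('pics/'+save,im[:,:,::-1])
    return im,d,K
def world(d,K,m=None):
    h,w=d.shape; f=h/2/np.tan(np.radians(K['vfov'])/2)
    v,u=np.mgrid[:h,:w]
    P=np.stack([(u-K['cx'])/f*d,(v-K['cy'])/f*d,d],-1)
    W=(P-np.array(K['t']))@np.array(K['R'])
    W[d==0]=np.nan
    return W
E
python3 - <<'E'
from h import *
np.set_printoptions(precision=4,suppress=True)
ims=[]
for n in ('scene','top'):
    im,d,K=cap(n,n+'0.png'); W=world(d,K); np.savez(n+'0.npz',W=W,im=im)
    print(n,np.array(K['R'])[2],-np.array(K['R']).T@np.array(K['t']))
    for o in ('board','pot','jar','bottle','cup','candle'):
        for r in spotter.cut_out(n,o):
            m=r['pixels']; p=W[m]; p=p[~np.isnan(p[:,0])]
            v,u=np.nonzero(m)
            print(n,o,round(r['p'],2),m.sum(),'px',u.mean().round(),v.mean().round(),'med',np.median(p,0),'lo',np.percentile(p,2,axis=0),'hi',np.percentile(p,98,axis=0))
print(bot.state())
E
```

```text
pics
scene [ 0.6413  0.3851 -0.6636] [-0.0641 -0.2313  0.6474]
scene board 0.82 5032 px 366.0 248.0 med [ 0.5284 -0.1005  0.0094] lo [ 0.3974 -0.1764  0.0034] hi [ 0.6946 -0.0031  0.0151]
scene pot 0.73 511 px 247.0 194.0 med [0.524  0.2013 0.0328] lo [0.4999 0.1777 0.0047] hi [0.5581 0.2357 0.0362]
scene jar 0.96 787 px 280.0 156.0 med [0.6561 0.1893 0.0628] lo [ 0.6482  0.1747 -0.0024] hi [0.7749 0.2791 0.1061]
scene bottle 0.98 1758 px 146.0 218.0 med [0.2933 0.2812 0.0913] lo [0.2768 0.2674 0.0081] hi [0.3193 0.3058 0.1777]
scene bottle 0.83 1824 px 242.0 243.0 med [0.3356 0.079  0.0952] lo [0.3219 0.0615 0.0118] hi [0.3604 0.1057 0.1782]
scene bottle 0.73 1568 px 217.0 206.0 med [0.3947 0.1804 0.0964] lo [0.3807 0.1645 0.0073] hi [0.4217 0.2076 0.1778]
scene bottle 0.6 1862 px 182.0 235.0 med [0.2941 0.187  0.0932] lo [0.2782 0.1726 0.0106] hi [0.3214 0.213  0.1779]
scene bottle 0.57 1920 px 285.0 260.0 med [ 0.343  -0.0107  0.0967] lo [ 0.3299 -0.0293  0.0098] hi [0.3677 0.015  0.178 ]
scene cup 0.72 355 px 165.0 197.0 med [0.4117 0.3543 0.0389] lo [ 0.3708  0.3246 -0.001 ] hi 
[... 1238 characters left out ...]
 738 px 173.0 204.0 med [0.4133 0.347  0.0238] lo [0.3659 0.3094 0.0047] hi [0.4421 0.3694 0.0505]
top candle 0.87 1262 px 205.0 153.0 med [0.5423 0.3319 0.0595] lo [0.5074 0.2967 0.0102] hi [0.5797 0.3689 0.0915]
{'time': 0.7, 'q': array([ 1.303 ,  0.2405,  0.005 ,  1.3352, -0.    ,  1.5708]), 'qvel': array([-0.0011,  0.0014, -0.001 , -0.0003, -0.0003, -0.002 ]), 'joint_torque': array([  0.0002, -37.2077,  25.2643,   0.0008,  -0.    ,  -0.    ]), 'ee_pos': array([0.1323, 0.4822, 0.2313]), 'orientation': array([0.1335, 0.9911, 0.    , 0.    ]), 'contact_force': array([-0.269 ,  0.0763, -0.3526]), 'torque': array([ 0.0636, -0.0046, -0.0308]), 'grip_force': 0.0, 'opening': 0.08552791646398465}
```

View pics/scene0.png

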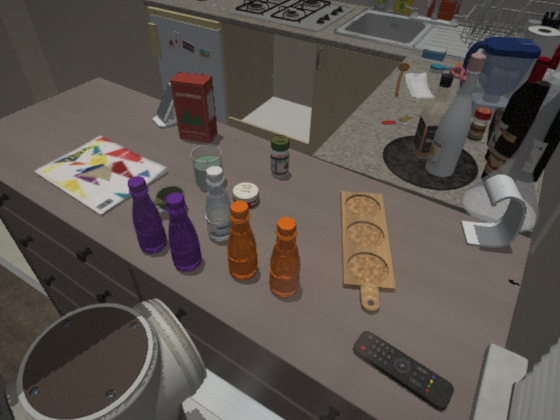

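View pics/top0.png

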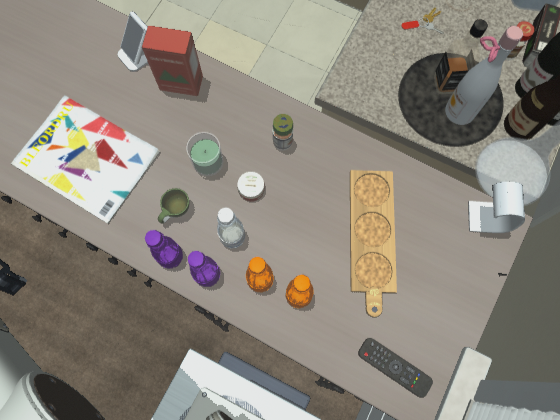

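The scene view shows the clear bottle (217,206), pot (247,194), jar (280,156) and the board, with its handle towards the robot at (370,298). The orange and purple bottles are the decoys. Next I'll get precise poses.

Run:
```python
from h import *
np.set_printoptions(precision=4,suppress=True)
for n in ('scene','top'):
    im,d,K=cap(n); W=world(d,K); ims=im
    for o,z0,ap in (('pot',.029,None),('jar',.1,None),('bottle',.172,(.40,.185))):
        for r in spotter.cut_out(n,o):
            p=W[r['pixels']&~np.isnan(W[...,0])]
            if ap is not None and np.hypot(*(np.median(p,0)[:2]-ap))>.03: continue
            if o=='jar' and np.median(p[:,0])<.5: continue
            t=p[p[:,2]>z0].astype(np.float32)
            c,rad=cv2.minEnclosingCircle(t[:,:2].copy())
            print(n,o,len(t),'mean',t.mean(0),'encl',np.array(c),rad,'ztop',np.percentile(t[:,2],[50,90]))
    r=spotter.cut_out(n,'board')[0]; m=r['pixels']; p=W[m&~np.isnan(W[...,0])]
    p=p[(p[:,2]>.0)&(p[:,2]<.025)].astype(np.float32)
    rect=cv2.minAreaRect(p[:,:2].copy()); print(n,'board',rect,np.percentile(p[:,2],[5,25,50,75,95]))
    # recess floors from depth
    hsv=cv2.cvtColor(im,cv2.COLOR_RGB2HSV)
    ck=W[m&~np.isnan(W[...,0])]; 
    bw=(m&(W[...,2]<.0105)).astype(np.uint8)
    bw=cv2.morphologyEx(bw,cv2.MORPH_OPEN,np.ones((5,5)))
    N,l,s,c=cv2.connectedComponentsWithStats(bw)
    for i in range(1,N):
        if s[i,4]>100:
            q=W[l==i]; print('  low',s[i,4],c[i],np.nanmean(q,0),cv2.minEnclosingCircle(q[~np.isnan(q[:,0]),:2].astype(np.float32)))
    big=cv2.resize(im[150:330,330:420],None,fx=3,fy=3); cv2.imwrite(f'pics/b_{n}.png',big[:,:,::-1])
```

```text
scene pot 372 mean [0.5252 0.2047 0.0364] encl [0.4588 0.1525] 0.12251289933919907 ztop [0.0335 0.0351]
scene jar 154 mean [0.6687 0.195  0.1043] encl [0.6721 0.1972] 0.024153340607881546 ztop [0.1045 0.106 ]
scene bottle 144 mean [0.4061 0.1896 0.1767] encl [0.3797 0.1533] 0.06256739050149918 ztop [0.1771 0.1784]
scene board ((0.5527167916297913, -0.09426873922348022), (0.3590666651725769, 0.10543632507324219), 25.16007423400879) [0.005  0.0068 0.0093 0.0131 0.0146]
  low 588 [362.9422 206.0425] [ 0.6594 -0.0437  0.0068] ((0.6585031151771545, -0.04293962940573692), 0.04124174267053604)
  low 744 [364.9046 234.4274] [ 0.5727 -0.0837  0.0069] ((0.5723316073417664, -0.08432972431182861), 0.04136659950017929)
  low 938 [368.1311 267.9776] [ 0.4866 -0.1255  0.0069] ((0.48674607276916504, -0.12512007355690002), 0.04107452556490898)
top pot 522 mean [0.5312 0.2087 0.0343] encl [0.5313 0.2089] 0.03125055506825447 ztop [0.0342 0.0373]
top jar 304 mean [0.6716 0.1988 0.1051] encl [0.6732 0.1975] 0.024154670536518097 ztop [0.1053 0.1078]
top bottle 204 mean [0.4096 0.1922 0.1775] encl [0.4098 0.1927] 0.016099713742733 ztop [0.1775 0.1803]
top board ((0.54813551902771, -0.09446299076080322), (0.34618502855300903, 0.10509957373142242), 26.258373260498047) [0.0042 0.0071 0.0102 0.0136 0.0166]
  low 243 [375.5802 184.144 ] [ 0.6746 -0.0463  0.007 ] ((0.673939049243927, -0.0469820499420166), 0.03079923614859581)
  low 119 [361.7479 194.4874] [ 0.6363 -0.028   0.0068] ((0.6381532549858093, -0.029048733413219452), 0.021159105002880096)
  low 316 [374.2532 231.193 ] [ 0.5687 -0.0904  0.007 ] ((0.5709426999092102, -0.08514076471328735), 0.04099730774760246)
  low 371 [368.7493 264.9919] [ 0.4914 -0.1116  0.0071] ((0.49491822719573975, -0.10943108797073364), 0.03208107128739357)
```

play_rows --increments '[[[0,0,0],[-0.0762,-0.0264,0.004],1],[[0,0,0],[-0.0762,-0.0264,0.004],1],[[0,0,0],[-0.0762,-0.0264,0.004],1],[[0,0,0],[-0.0762,-0.0264,0.004],1],[[0,0,0],[-0.0762,-0.0264,0.004],1],[[0,0,0],[-0.0762,-0.0264,0.004],1],[[0,0,0],[-0.0762,-0.0264,0.004],1],[[0,0,0],[-0.0762,-0.0264,0.004],1],[[0,0,0],[-0.0762,-0.0264,0.004],1],[[0,0,0],[-0.0762,-0.0264,0.004],1],[[0,0,0],[-0.0762,-0.0264,0.004],1],[[0,0,0],[-0.0762,-0.0264,0.004],1]]'

```text
time: 2.4
ee_pos: [0.5326, 0.2073, 0.2073]
orientation: [0.134, 0.991, 0.0, 0.0]
contact_force: [-0.1, 0.2, -0.4]
opening: 0.0853
grip_force: 0.0
```

```bash
cat >> h.py <<'E'
np.set_printoptions(precision=4,suppress=True)
from scipy.spatial.transform import Rotation as Ro
def delta(target):
    s=bot.state(); R=Ro.from_quat(s['orientation']).as_matrix()
    D=np.array(target)-s['ee_pos']
    print('t',round(s['time'],2),'tcp',s['ee_pos'],'Rz',R[:,2],'yt',R[:,1],'F',s['contact_force'],'op',s['opening'],'grip',s['grip_force'])
    print('delta(tool units)',R.T@D/.5,'dist',np.linalg.norm(D))
def top(o,n,z0,z1,ap,save=None):
    im,d,K=cap(n,save); W=world(d,K)
    for r in spotter.cut_out(n,o):
        p=W[r['pixels']&~np.isnan(W[...,0])]
        t=p[(p[:,2]>z0)&(p[:,2]<z1)].astype(np.float32)
        t=t[np.hypot(*(t[:,:2]-ap).T)<.05]
        if len(t)<20: continue
        c,rad=cv2.minEnclosingCircle(np.ascontiguousarray(t[:,:2]))
        print(n,o,round(r['p'],2),len(t),'mean',t.mean(0),'encl',np.array(c),rad,'z',np.percentile(t[:,2],[10,50,90]))
    return im,W
E
python3 - <<'E'
from h import *
delta([.531,.2088,.1])
top('pot','wrist',.029,.045,[.531,.2088],'w1.png')
E
```

```text
t 2.4 tcp [0.5326 0.2073 0.2073] Rz [ 0.0002  0.0002 -1.    ] yt [0.2647 0.9643 0.0003] F [-0.0872  0.2381 -0.3779] op 0.08531194404783178 grip 0.0
delta(tool units) [0.0039 0.002  0.2145] dist 0.10729579127614339
wrist pot 0.67 2924 mean [0.5305 0.2125 0.0353] encl [0.5318 0.2121] 0.03126201033592224 z [0.0344 0.0354 0.0364]
```

View pics/w1.png

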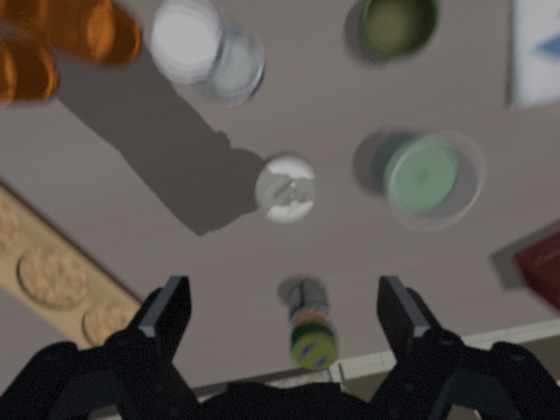

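The wrist view shows the pot's lid between the fingers at (287,188), the candle at (430,180) and the jar at (313,325). Both neighbours are clear of the fingers, so I'm descending.

play_rows --increments '[[[0,0,0],[0.004,0.0066,0.03],1],[[0,0,0],[0,0,0.06],1],[[0,0,0],[0,0,0.06],1],[[0,0,0],[0,0,0.06],1],[[0,0,0],[0,0,0.06],1],[[0,0,0],[0,0,0.05],1],[[0,0,0],[0,0,0.04],1],[[0,0,0],[0,0,0.02],1],[[0,0,0],[0,0,0.016],1],[[0,0,0],[0,0,0.006],1],[[0,0,0],[0,0,0],1],[[0,0,0],[0,0,0],0.6]]' --squeeze 30

```text
time: 3.7
ee_pos: [0.531, 0.2125, 0.0073]
orientation: [0.134, 0.991, 0.0, 0.001]
contact_force: [-0.9, 0.0, 0.1]
opening: 0.0735
grip_force: 0.0
```

play_rows --increments '[[[0,0,0],[0,0,0],0.2],[[0,0,0],[0,0,0],0.2],[[0,0,0],[0,0,0],0.2],[[0,0,0],[0,0,0],0.2],[[0,0,0],[0,0,0],0.2],[[0,0,0],[0,0,0],0.2],[[0,0,0],[0,0,0],0.2],[[0,0,0],[0,0,0],0.2]]'

```text
time: 4.5
ee_pos: [0.5312, 0.2125, 0.0076]
orientation: [0.134, 0.991, 0.001, 0.001]
contact_force: [-1.2, -0.3, 5.8]
opening: 0.0614
grip_force: 33.2
```

play_rows --increments '[[[0,0,0],[0,0,-0.04],0.2],[[0,0,0],[0,0,-0.04],0.2],[[0,0,0],[0,0,-0.04],0.2],[[0,0,0],[-0.0103,-0.05,0],0.2],[[0,0,0],[-0.0103,-0.08,0],0.2],[[0,0,0],[-0.0103,-0.08,0],0.2],[[0,0,0],[-0.0103,-0.08,0],0.2],[[0,0,0],[-0.0103,-0.08,0],0.2],[[0,0,0],[-0.0103,-0.08,0],0.2],[[0,0,0],[-0.0103,-0.08,0],0.2],[[0,0,0],[-0.0103,-0.075,0],0.2],[[0,0,0],[-0.0103,-0.07,0],0.2]]'

```text
time: 5.7
ee_pos: [0.4849, -0.1273, 0.0662]
orientation: [0.134, 0.991, -0.0, -0.0]
contact_force: [0.9, 0.2, -1.7]
opening: 0.062
grip_force: 33.1
```

play_rows --increments '[[[0,0,0],[0,0,0],0.2],[[0,0,0],[0,0,0],0.2]]'

```text
time: 5.9
ee_pos: [0.4852, -0.1262, 0.0661]
orientation: [0.135, 0.991, 0.0, -0.0]
contact_force: [-0.7, -0.1, -0.9]
opening: 0.0618
grip_force: 33.1
```

Run:
```python
from h import *
delta([.4867,-.1252,.016])
im,W=top('pot','wrist',.07,.13,[.487,-.125],'w2.png')
r=spotter.cut_out('wrist','board')
if r:
    m=r[0]['pixels']
    bw=cv2.morphologyEx((m&(W[...,2]<.0105)).astype(np.uint8),cv2.MORPH_OPEN,np.ones((5,5)))
    N,l,s,c=cv2.connectedComponentsWithStats(bw)
    for i in range(1,N):
        if s[i,4]>300:
            q=W[l==i]; q=q[~np.isnan(q[:,0])]; print('low',s[i,4],c[i],q.mean(0),cv2.minEnclosingCircle(q[:,:2].astype(np.float32)))
```

```text
t 5.9 tcp [ 0.4852 -0.1262  0.0661] Rz [-0.0004  0.0006 -1.    ] yt [0.2667 0.9638 0.0005] F [-0.7183 -0.1464 -0.9445] op 0.06184029185576634 grip 33.12052175402641
delta(tool units) [-0.0024  0.0026  0.1003] dist 0.05016690891854688
wrist pot 0.78 16943 mean [ 0.4806 -0.1242  0.0921] encl [ 0.4862 -0.1255] 0.03206823393702507 z [0.0858 0.0938 0.0946]
```

View pics/w2.png

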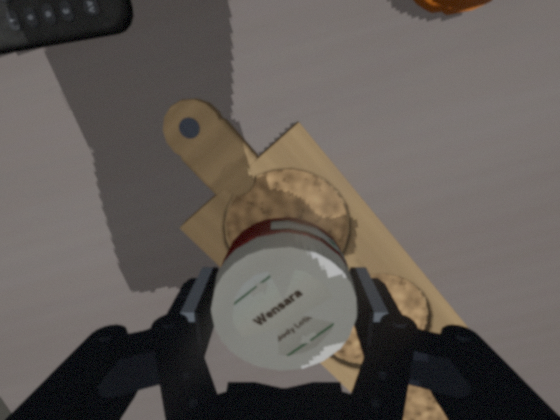

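The wrist view shows the pot held level at (285,300), above the near recess beside the handle (195,128). I'm lowering it.

play_rows --increments '[[[0,0,0],[0,0,0.025],0.2],[[0,0,0],[0,0,0.03],0.2],[[0,0,0],[0,0,0.025],0.2],[[0,0,0],[0,0,0.014],0.2],[[0,0,0],[0,0,0.007],0.2],[[0,0,0],[0,0,0.002],0.2],[[0,0,0],[0,0,0],0.2],[[0,0,0],[0,0,0],0.2]]'

```text
time: 6.85
ee_pos: [0.4862, -0.1257, 0.0153]
orientation: [0.133, 0.991, -0.0, 0.001]
contact_force: [0.4, 0.2, -0.7]
opening: 0.0618
grip_force: 33.1
```

play_rows --increments '[[[0,0,0],[0,0,0.002],0.2],[[0,0,0],[0,0,0.002],0.2],[[0,0,0],[0,0,0],0.2],[[0,0,0],[0,0,0],0.2]]'

```text
time: 7.25
ee_pos: [0.4862, -0.1258, 0.0145]
orientation: [0.134, 0.991, 0.0, 0.001]
contact_force: [-3.4, 0.8, 9.7]
opening: 0.0618
grip_force: 34.2
```

Contact force of 9.7 N, so the pot is seated. I'll release it and rise.

play_rows --increments '[[[0,0,0],[0,0,0],0.6],[[0,0,0],[0,0,0],0.9],[[0,0,0],[0,0,0],1],[[0,0,0],[0,0,0],1],[[0,0,0],[0,0,0],1],[[0,0,0],[0,0,-0.02],1],[[0,0,0],[0,0,-0.05],1],[[0,0,0],[0,0,-0.08],1],[[0,0,0],[0,0,-0.08],1],[[0,0,0],[0,0,-0.08],1],[[0,0,0],[0,0,-0.02],1],[[0,0,0],[0,0,0],1]]'

```text
time: 8.45
ee_pos: [0.4872, -0.126, 0.1805]
orientation: [0.133, 0.991, -0.0, 0.003]
contact_force: [0.2, -0.3, -0.7]
opening: 0.0854
grip_force: 0.0
```

Run:
```python
from h import *
delta([.6725,.1975,.17])
top('pot','wrist',.034,.05,[.487,-.125])
top('pot','top',.034,.05,[.487,-.125])
```

```text
t 8.45 tcp [ 0.4872 -0.126   0.1805] Rz [ 0.0054 -0.0014 -1.    ] yt [0.2646 0.9644 0.0001] F [ 0.2421 -0.3078 -0.7309] op 0.08537802516864838 grip 0.0
delta(tool units) [-0.1862  0.722   0.022 ] dist 0.37296072748473097
wrist pot 0.76 3627 mean [ 0.4857 -0.125   0.0422] encl [ 0.4874 -0.1254] 0.03137785196304321 z [0.0414 0.0424 0.0433]
```

play_rows --increments '[[[0,0,0],[-0.0155,0.0602,0.002],1],[[0,0,0],[-0.0155,0.0602,0.002],1],[[0,0,0],[-0.0155,0.0602,0.002],1],[[0,0,0],[-0.0155,0.0602,0.002],1],[[0,0,0],[-0.0155,0.0602,0.002],1],[[0,0,0],[-0.0155,0.0602,0.002],1],[[0,0,0],[-0.0155,0.0602,0.002],1],[[0,0,0],[-0.0155,0.0602,0.002],1],[[0,0,0],[-0.0155,0.0602,0.002],1],[[0,0,0],[-0.0155,0.0602,0.002],1],[[0,0,0],[-0.0155,0.0602,0.002],1],[[0,0,0],[-0.0155,0.0602,0],1]]'

```text
time: 9.85
ee_pos: [0.6702, 0.199, 0.1638]
orientation: [0.133, 0.991, -0.001, -0.002]
contact_force: [0.0, -0.1, 0.3]
opening: 0.0854
grip_force: 0.0
```

play_rows --increments '[[[0,0,0],[0,0,0],1],[[0,0,0],[0,0,0],1]]'

```text
time: 10.05
ee_pos: [0.6698, 0.1985, 0.1638]
orientation: [0.133, 0.991, -0.001, -0.002]
contact_force: [-0.4, -0.7, 0.6]
opening: 0.0853
grip_force: 0.0
```

Run:
```python
from h import *
delta([.6725,.1975,.075])
top('jar','wrist',.1,.115,[.6725,.1975],'w3.png')
print(bot.state()['q'])
```

```text
t 10.05 tcp [0.6698 0.1985 0.1638] Rz [-0.0044 -0.0017 -1.    ] yt [ 0.2633  0.9647 -0.0028] F [-0.3788 -0.6742  0.6106] op 0.08526733009866404 grip 0.0
delta(tool units) [-0.0063 -0.      0.1776] dist 0.08885812342546584
wrist jar 0.64 3384 mean [0.6707 0.2013 0.1064] encl [0.6722 0.2006] 0.02292451076209545 z [0.1054 0.1065 0.1074]
[ 0.2864  0.684   0.5284  1.4182 -0.0003  0.5548]
```

View pics/w3.png

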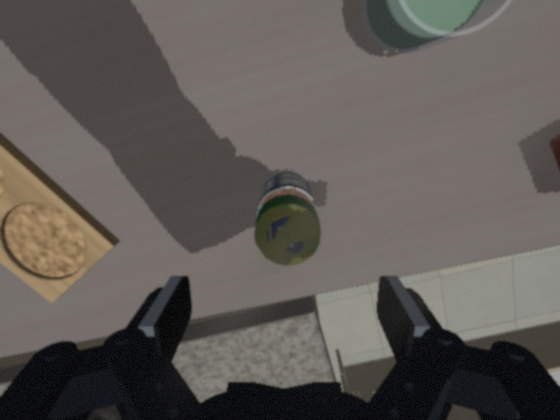

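The jar lid is at (288,230), centred between the fingers. I'm descending on it.

play_rows --increments '[[[0,0,0],[-0.0045,0.004,0.02],1],[[0,0,0],[0,0,0.045],1],[[0,0,0],[0,0,0.05],1],[[0,0,0],[0,0,0.045],1],[[0,0,0],[0,0,0.03],1],[[0,0,0],[0,0,0.018],1],[[0,0,0],[0,0,0],1],[[0,0,0],[0,0,0],0.5],[[0,0,0],[0,0,0],-0.2],[[0,0,0],[0,0,0],-0.2],[[0,0,0],[0,0,0],-0.2],[[0,0,0],[0,0,0],-0.2]]' --squeeze 35

```text
time: 11.35
ee_pos: [0.6746, 0.1997, 0.0644]
orientation: [0.133, 0.991, 0.001, 0.001]
contact_force: [-0.1, 0.5, 5.2]
opening: 0.0441
grip_force: 36.0
```

play_rows --increments '[[[0,0,0],[0,0,0],-0.2],[[0,0,0],[0,0,0],-0.2],[[0,0,0],[0,0,0],-0.2],[[0,0,0],[0,0,0],-0.2],[[0,0,0],[0,0,0],-0.2],[[0,0,0],[0,0,0],-0.2]]'

```text
time: 11.95
ee_pos: [0.6746, 0.1997, 0.0644]
orientation: [0.133, 0.991, 0.001, 0.001]
contact_force: [0.0, 0.1, 5.5]
opening: 0.0445
grip_force: 36.1
```

play_rows --increments '[[[0,0,0],[0,0,-0.03],-0.2],[[0,0,0],[0,0,-0.05],-0.2],[[0,0,0],[0,0,-0.06],-0.2],[[0,0,0],[0.0048,-0.05,0],-0.2],[[0,0,0],[0.0048,-0.07,0],-0.2],[[0,0,0],[0.0048,-0.075,0],-0.2],[[0,0,0],[0.0048,-0.075,0],-0.2],[[0,0,0],[0.0048,-0.075,0],-0.2],[[0,0,0],[0.0048,-0.075,0],-0.2],[[0,0,0],[0.0048,-0.075,0],-0.2],[[0,0,0],[0.0048,-0.06,0],-0.2],[[0,0,0],[0.0048,-0.045,0],-0.2]]'

```text
time: 13.15
ee_pos: [0.5718, -0.0859, 0.1321]
orientation: [0.134, 0.991, -0.0, -0.001]
contact_force: [0.3, -0.2, -1.8]
opening: 0.0447
grip_force: 36.1
```

play_rows --increments '[[[0,0,0],[0,0,0],-0.2],[[0,0,0],[0,0,0],-0.2],[[0,0,0],[0,0,0],-0.2]]'

```text
time: 13.45
ee_pos: [0.5735, -0.0833, 0.1325]
orientation: [0.133, 0.991, 0.0, -0.0]
contact_force: [-0.1, -0.1, -0.5]
opening: 0.0442
grip_force: 36.1
```

Run:
```python
from h import *
delta([.5735,-.084,.073])
top('jar','wrist',.12,.2,[.5725,-.084],'w4.png')
im,W=top('jar','scene',.03,.25,[.5725,-.084],'s4.png')
top('jar','top',.03,.25,[.5725,-.084])
```

```text
t 13.45 tcp [ 0.5735 -0.0833  0.1325] Rz [-0.0004  0.0005 -1.    ] yt [0.2637 0.9646 0.0004] F [-0.0635 -0.0945 -0.4812] op 0.04422719780973763 grip 36.09847061125038
delta(tool units) [-0.0004 -0.0014  0.119 ] dist 0.05949438726809324
wrist jar 0.76 14366 mean [ 0.564  -0.0801  0.1662] encl [ 0.5713 -0.0822] 0.02456832304596901 z [0.1405 0.1742 0.1752]
scene jar 0.71 1086 mean [ 0.5565 -0.0855  0.1322] encl [ 0.5701 -0.0838] 0.02476700209081173 z [0.0845 0.1339 0.1731]
```

View pics/s4.png

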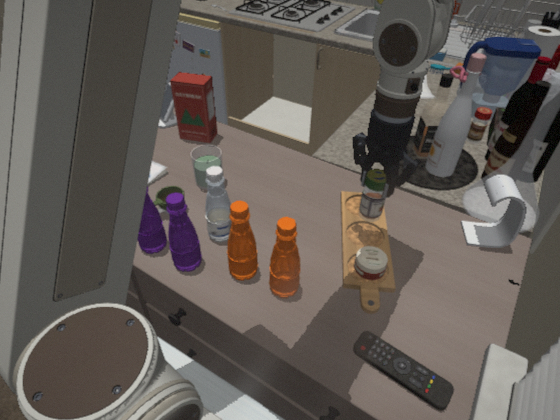

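View pics/w4.png

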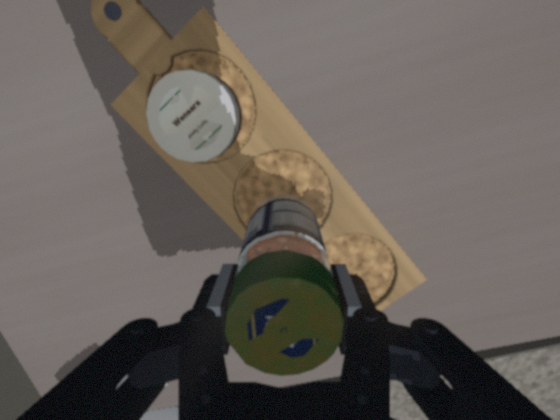

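The scene view shows the pot seated by the handle (371,262) and the jar hanging upright over the middle recess (373,195). I'm lowering the jar.

play_rows --increments '[[[0,0,0],[0,0,0.025],-0.2],[[0,0,0],[0,0,0.035],-0.2],[[0,0,0],[0,0,0.03],-0.2],[[0,0,0],[0,0,0.018],-0.2],[[0,0,0],[0,0,0.009],-0.2],[[0,0,0],[0,0,0.003],-0.2],[[0,0,0],[0,0,0.002],-0.2],[[0,0,0],[0,0,0],-0.2],[[0,0,0],[0,0,0],-0.2]]'

```text
time: 14.65
ee_pos: [0.5739, -0.0842, 0.0725]
orientation: [0.134, 0.991, -0.0, 0.001]
contact_force: [0.5, 0.3, -0.6]
opening: 0.0446
grip_force: 36.1
```

play_rows --increments '[[[0,0,0],[0,0,0.002],-0.2],[[0,0,0],[0,0,0.002],-0.2],[[0,0,0],[0,0,0],-0.2],[[0,0,0],[0,0,0],-0.2]]'

```text
time: 15.05
ee_pos: [0.574, -0.0842, 0.0713]
orientation: [0.134, 0.991, -0.0, 0.001]
contact_force: [-1.8, -0.1, 4.9]
opening: 0.0445
grip_force: 36.7
```

play_rows --increments '[[[0,0,0],[0,0,0],0.2],[[0,0,0],[0,0,0],0.6],[[0,0,0],[0,0,0],1],[[0,0,0],[0,0,0],1],[[0,0,0],[0,0,0],1],[[0,0,0],[0,0,-0.02],1],[[0,0,0],[0,0,-0.05],1],[[0,0,0],[0,0,-0.07],1],[[0,0,0],[0,0,-0.08],1],[[0,0,0],[0,0,-0.08],1],[[0,0,0],[0,0,-0.06],1],[[0,0,0],[0,0,0],1]]'

```text
time: 16.25
ee_pos: [0.5761, -0.0845, 0.2565]
orientation: [0.134, 0.991, -0.0, 0.006]
contact_force: [0.6, -0.7, 0.8]
opening: 0.0853
grip_force: 0.0
```

Run:
```python
from h import *
delta([.4098,.1925,.25])
top('jar','wrist',.105,.13,[.5725,-.084])
```

```text
t 16.25 tcp [ 0.5761 -0.0845  0.2565] Rz [ 0.0114 -0.0017 -0.9999] yt [0.2647 0.9643 0.0014] F [ 0.6281 -0.7455  0.8378] op 0.08533905553305246 grip 0.0
delta(tool units) [0.4675 0.4463 0.0082] dist 0.32317373738766353
wrist jar 0.58 1893 mean [ 0.5708 -0.0828  0.1134] encl [ 0.572  -0.0831] 0.02283076010644436 z [0.1124 0.1136 0.1145]
```

play_rows --increments '[[[0,0,0],[0.0425,0.0406,0],1],[[0,0,0],[0.0425,0.0406,0],1],[[0,0,0],[0.0425,0.0406,0],1],[[0,0,0],[0.0425,0.0406,0],1],[[0,0,0],[0.0425,0.0406,0],1],[[0,0,0],[0.0425,0.0406,0],1],[[0,0,0],[0.0425,0.0406,0],1],[[0,0,0],[0.0425,0.0406,0],1],[[0,0,0],[0.0425,0.0406,0],1],[[0,0,0],[0.0425,0.0406,0],1],[[0,0,0],[0.0425,0.0406,0],1],[[0,0,0],[0,0,0],1]]'

```text
time: 17.55
ee_pos: [0.4045, 0.1947, 0.2482]
orientation: [0.131, 0.991, -0.001, -0.002]
contact_force: [0.4, 0.9, 0.5]
opening: 0.0853
grip_force: 0.0
```

play_rows --increments '[[[0,0,0],[0,0,0],1],[[0,0,0],[0,0,0],1]]'

```text
time: 17.75
ee_pos: [0.4069, 0.1924, 0.249]
orientation: [0.134, 0.991, -0.001, -0.001]
contact_force: [-0.0, 0.3, 0.4]
opening: 0.0852
grip_force: 0.0
```

Run:
```python
from h import *
delta([.4098,.1925,.15])
top('bottle','wrist',.17,.19,[.4098,.1925],'w5.png')
```

```text
t 17.75 tcp [0.4069 0.1924 0.249 ] Rz [-0.0013 -0.0011 -1.    ] yt [ 0.2652  0.9642 -0.0014] F [-0.0034  0.2583  0.3866] op 0.08519215693489188 grip 0.0
delta(tool units) [-0.0057  0.0021  0.198 ] dist 0.09906182054819127
wrist bottle 0.61 1630 mean [0.4074 0.1954 0.1783] encl [0.4089 0.195 ] 0.016501059755682945 z [0.1757 0.1788 0.1799]
```

View pics/w5.png

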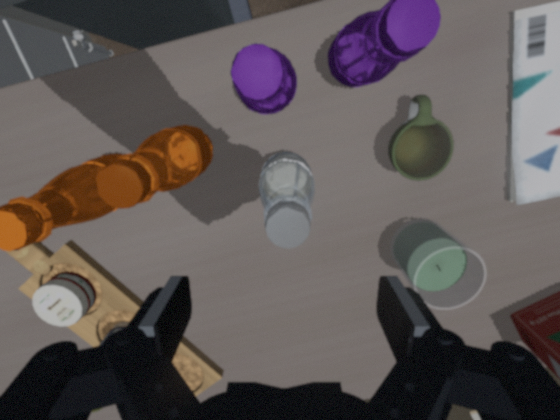

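The clear bottle's cap is at (288,225), centred between the fingers. The decoys are clear of them, so I'm descending.

play_rows --increments '[[[0,0,0],[-0.0032,0.0042,0.03],1],[[0,0,0],[0,0,0.05],1],[[0,0,0],[0,0,0.05],1],[[0,0,0],[0,0,0.04],1],[[0,0,0],[0,0,0.02],1],[[0,0,0],[0,0,0.008],1],[[0,0,0],[0,0,0],1],[[0,0,0],[0,0,0],0.4],[[0,0,0],[0,0,0],0],[[0,0,0],[0,0,0],-0.6],[[0,0,0],[0,0,0],-0.6],[[0,0,0],[0,0,0],-0.6]]' --squeeze 40

```text
time: 19.05
ee_pos: [0.4096, 0.1949, 0.1515]
orientation: [0.133, 0.991, 0.0, 0.001]
contact_force: [-0.9, -0.1, 4.3]
opening: 0.0294
grip_force: 39.3
```

play_rows --increments '[[[0,0,0],[0,0,0],-0.6],[[0,0,0],[0,0,0],-0.6],[[0,0,0],[0,0,0],-0.6],[[0,0,0],[0,0,0],-0.6],[[0,0,0],[0,0,0],-0.6],[[0,0,0],[0,0,0],-0.6],[[0,0,0],[0,0,0],-0.6]]'

```text
time: 19.75
ee_pos: [0.4096, 0.1948, 0.1515]
orientation: [0.134, 0.991, 0.0, 0.001]
contact_force: [-0.6, -2.0, 5.6]
opening: 0.0295
grip_force: 39.5
```

play_rows --increments '[[[0,0,0],[0,0,-0.015],-0.6],[[0,0,0],[0,0,-0.03],-0.6],[[0,0,0],[0,0,-0.03],-0.6],[[0,0,0],[0,0,-0.03],-0.6],[[0,0,0],[0,0,-0.015],-0.6],[[0,0,0],[-0.01,-0.0054,0],-0.6],[[0,0,0],[-0.02,-0.0108,0],-0.6],[[0,0,0],[-0.03,-0.0162,0],-0.6],[[0,0,0],[-0.04,-0.0216,0],-0.6],[[0,0,0],[-0.04,-0.0216,0],-0.6],[[0,0,0],[-0.04,-0.0216,0],-0.6],[[0,0,0],[-0.04,-0.0216,0],-0.6]]'

```text
time: 20.95
ee_pos: [0.4999, 0.1066, 0.2094]
orientation: [0.134, 0.991, -0.001, -0.001]
contact_force: [0.0, 0.4, -1.9]
opening: 0.0293
grip_force: 39.7
```

play_rows --increments '[[[0,0,0],[-0.04,-0.0216,0],-0.6],[[0,0,0],[-0.04,-0.0216,0],-0.6],[[0,0,0],[-0.04,-0.0216,0],-0.6],[[0,0,0],[-0.04,-0.0216,0],-0.6],[[0,0,0],[-0.04,-0.0216,0],-0.6],[[0,0,0],[-0.04,-0.0216,0],-0.6],[[0,0,0],[-0.04,-0.0216,0],-0.6],[[0,0,0],[-0.04,-0.0216,0],-0.6],[[0,0,0],[-0.03,-0.0162,0],-0.6],[[0,0,0],[-0.02,-0.0108,0],-0.6],[[0,0,0],[-0.016,-0.009,0],-0.6],[[0,0,0],[0,0,0],-0.6]]'

```text
time: 22.15
ee_pos: [0.6582, -0.0451, 0.2091]
orientation: [0.134, 0.991, -0.0, -0.001]
contact_force: [-1.1, -0.1, -1.4]
opening: 0.0294
grip_force: 39.7
```

play_rows --increments '[[[0,0,0],[0,0,0],-0.6],[[0,0,0],[0,0,0],-0.6],[[0,0,0],[0,0,0],-0.6]]'

```text
time: 22.45
ee_pos: [0.6577, -0.0429, 0.211]
orientation: [0.133, 0.991, 0.0, -0.0]
contact_force: [0.3, 0.8, -1.8]
opening: 0.0293
grip_force: 39.7
```

Run:
```python
from h import *
delta([.6585,-.0432,.159])
top('bottle','wrist',.22,.26,[.6585,-.0432],'w6.png')
top('bottle','scene',.23,.26,[.6585,-.0432],'s6.png')
top('bottle','scene',.05,.12,[.6585,-.0432])
```

```text
t 22.45 tcp [ 0.6577 -0.0429  0.211 ] Rz [-0.      0.0001 -1.    ] yt [0.2638 0.9646 0.    ] F [ 0.3408  0.7631 -1.8089] op 0.029331017567071484 grip 39.67763364315033
delta(tool units) [-0.0018 -0.0001  0.1041] dist 0.05204914968167832
wrist bottle 0.83 4848 mean [ 0.6538 -0.0412  0.2364] encl [ 0.6572 -0.0426] 0.01697637513279915 z [0.2298 0.2381 0.2391]
scene bottle 0.64 109 mean [ 0.6517 -0.0426  0.2356] encl [ 0.657  -0.0435] 0.01809363253414631 z [0.2318 0.2365 0.2377]
scene bottle 0.72 493 mean [ 0.6363 -0.0504  0.0955] encl [ 0.6535 -0.0465] 0.029246561229228973 z [0.0754 0.096  0.1168]
```

View pics/s6.png

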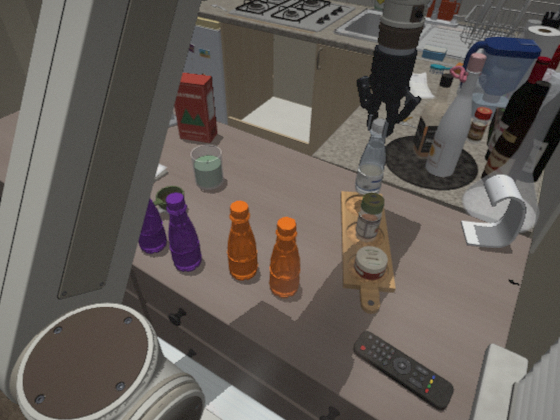

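View pics/w6.png

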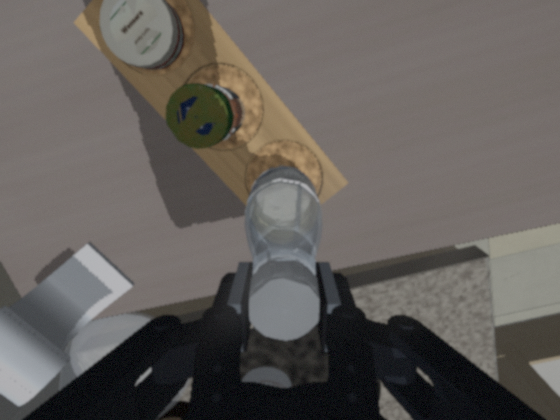

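The bottle hangs upright over the far recess, with its cap at (378,125) in the scene view. The pot and jar are in order in the other two recesses. I'm lowering the bottle.

play_rows --increments '[[[0,0,0],[-0.002,0,0.02],-0.6],[[0,0,0],[0,0,0.03],-0.6],[[0,0,0],[0,0,0.025],-0.6],[[0,0,0],[0,0,0.014],-0.6],[[0,0,0],[0,0,0.008],-0.6],[[0,0,0],[0,0,0.004],-0.6],[[0,0,0],[0,0,0.002],-0.6],[[0,0,0],[0,0,0],-0.6],[[0,0,0],[0,0,0],-0.6]]'

```text
time: 23.65
ee_pos: [0.6593, -0.0438, 0.1599]
orientation: [0.134, 0.991, 0.0, 0.001]
contact_force: [0.1, -0.2, -2.2]
opening: 0.0293
grip_force: 39.7
```

play_rows --increments '[[[0,0,0],[0,0,0.002],-0.6],[[0,0,0],[0,0,0.002],-0.6],[[0,0,0],[0,0,0],-0.6],[[0,0,0],[0,0,0],-0.6]]'

```text
time: 24.05
ee_pos: [0.6596, -0.0439, 0.1586]
orientation: [0.134, 0.991, 0.0, 0.001]
contact_force: [-0.3, -1.3, 5.3]
opening: 0.0298
grip_force: 40.1
```

play_rows --increments '[[[0,0,0],[0,0,0],-0.2],[[0,0,0],[0,0,0],0.2],[[0,0,0],[0,0,0],0.6],[[0,0,0],[0,0,0],1],[[0,0,0],[0,0,0],1],[[0,0,0],[0,0,0],1],[[0,0,0],[0,0,-0.02],1],[[0,0,0],[0,0,-0.04],1],[[0,0,0],[0,0,-0.05],1],[[0,0,0],[0,0,-0.04],1],[[0,0,0],[0,0,-0.02],1],[[0,0,0],[0,0,0],1]]'

```text
time: 25.25
ee_pos: [0.66, -0.0438, 0.2448]
orientation: [0.134, 0.991, 0.0, 0.002]
contact_force: [0.3, 0.1, -0.0]
opening: 0.0854
grip_force: 0.0
```

Run:
```python
from h import *
delta([.6585,-.0432,.25])
top('bottle','wrist',.17,.2,[.6585,-.0432])
top('bottle','scene',.17,.2,[.6585,-.0432],'s7.png')
```

```text
t 25.25 tcp [ 0.66   -0.0438  0.2448] Rz [ 0.0044 -0.0003 -1.    ] yt [0.2646 0.9643 0.0009] F [ 0.2854  0.1049 -0.0349] op 0.08543245260231543 grip 0.0
delta(tool units) [ 0.0031  0.0003 -0.0105] dist 0.005466319071214516
wrist bottle 0.61 1907 mean [ 0.6568 -0.0432  0.1847] encl [ 0.6589 -0.0438] 0.016674267128109932 z [0.1803 0.1858 0.1868]
scene bottle 0.82 153 mean [ 0.651  -0.0486  0.1806] encl [ 0.6551 -0.0472] 0.015713857486844063 z [0.173  0.1826 0.1852]
```

View pics/s7.png

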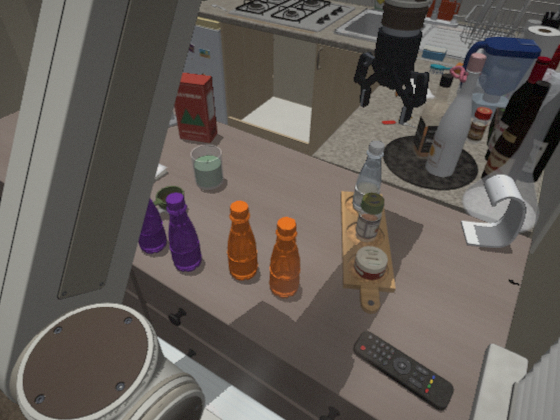

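The pot, jar and bottle stand in order from the handle outwards at (371,262), (370,215) and (370,180). The cap top is at about 0.185 m, which means the bottle is seated in its recess, and the gripper is open and clear.

```bash
python3 -c "
from station import bot
print(bot.hand_in())"
```

```text
the job is handed in; nothing more can be done
None
```

The job is handed in: the pot, jar and bottle stand upright in the near, middle and far recesses, released, with the gripper clear and the candle glass, cup and look-alike bottles untouched; no verdict was returned.

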